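# Spin-check a separator rotor and park it at the gate

### The job

Check that the separator's rotor runs freely and then park it: with a shut gripper's fingertip, flick one of the rotor's upright pegs (either way round) so that the rotor spins briskly on its own, and let its index tab go by the gate at least once. On a later pass brake the rotor with a fingertip so that it comes to rest with the whole tab opposite the gate, within the gate's width; it must not come to a stop anywhere else once the tab has gone by, so no nudging it into place afterwards. Then take the fingertip away, leaving the rotor still; grasp nothing and leave the jar, the tape roll and the cup alone.

Things in the scene. Friction and masses are not known exactly. Their poses are not given: they have to be found in the camera images.
- deck: fixed cream machine deck, a flat slab 360 (x) by 520 (y) by 45 mm high. Its origin lies on the table straight under the rotor's axis; the slab reaches 180 mm from it to -y and +-180 mm in x, and 340 mm to +y; black pump heads 20 mm tall stand on its corners outside the well, and the jar and the tape roll stand on its +y end
- well: fixed grey round plate, 344 mm across and 12 mm thick, on the deck, its origin at the centre of its underside on the rotor's axis, 45 mm above the table. It carries the gate in its +x direction
- gate (a point): where the tab's point lies when the tab is exactly opposite the gate: 130 mm from the rotor's axis. The gate itself is a fixed black block on the well plate, outside the rotor, its middle 28 mm farther out; it is 20 mm long radially, 60 mm wide along the rim, and its top is 76 mm above the table, level with the rotor's top face
- rotor (a joint): turn of the rotor about its upright axis, rad, counter-clockwise from above positive, endless, not wrapped. At multiples of 2 pi the tab is exactly opposite the gate; it starts at rest between 0.6 and 5.7. The bearing is free: flicked to 3 rad/s it coasts 3.5 to 5.5 turns, halving its speed in 6 to 9 s and dying faster at the last. A light fingertip press of a few newtons on its top face stops it almost at once
- peg (a point): middle of the top of one of three like upright black pegs on the rotor, 14 mm across, 26 mm tall (tops 102 mm above the table), 108 mm from the axis; they stand 60, 180 and 300 degrees counter-clockwise from the tab, this one at 180 (straight across from the tab). Turns with the rotor
- tab (a point): index tab, a small flat black bar, 10 mm wide, lying radially at the rotor's rim, 30 mm long and sticking out 12 mm beyond the rim, top 1 mm above the rotor's top face; this point is at its middle, 130 mm from the axis, and turns with the rotor
- hub (a point): centre of the rotor's top face, on the axis, 76 mm above the table; a steel hub 30 mm across stands 8 mm above it. The rotor is a bare aluminium disc 260 mm across, 14 mm thick, about 0.9 kg (varies by a quarter); its top face is flat (six dark tube seats are flush) between the hub and the pegs' track, 20 to 95 mm from the axis
- jar: bystander: clear capped specimen jar, 44 mm across, 55 mm tall, loose on the deck; origin at the centre of its underside. Leave alone
- roll: bystander: roll of paper tape lying flat, 68 mm across, 22 mm tall, loose on the deck; origin at the centre of its underside. Leave alone
- cup: bystander: steel cup, 70 mm across, 75 mm tall, loose on the table beside the deck; origin at the centre of its underside. Leave alone

How it is judged:
By the outcome, as a careful person would: the job done as asked, in the order asked, and still so for the second after the job is handed in, with the robot touching nothing.
It also fails if it takes over 72 s, if anything falls off the work surface, if the arm or the gripper's body presses on something with over 40 N, if the wrist force passes 120 N, or if a joint passes its speed limit or range.

### The arm

A 7-joint arm with a two-finger parallel gripper is mounted at the origin on the work surface. World frame = base frame: x ahead of the robot, y to its left, z up, the work surface at z = 0. Lengths are in m, angles in rad, forces in N, time in s.
With the tool pointing down it reaches from about 0.425 to 0.825 m from the base axis. Payload 3.6 kg.
Tool frame: the origin (TCP) lies where the fingers leave the gripper's body, on its centre line; the fingertips stand 73 mm ahead of it and the grasp point (between the pads) lies 54 mm ahead of it; x points along the fingers, y is the direction in which the jaws open and shut, and the axes are right-handed (so a half turn about x gives the same grasp; the last joint's range is limited). The gripper opens to 85 mm and grips with 20 to 120 N. Pads are 22 mm wide; open, the fingers measure 114 mm over their backs; the gripper's body (76 mm by 85 mm) begins 54 mm behind the grasp point. The pads swing forward as they close: fully open they stand 13 mm farther back than shut.
Start: joints at [1.232, 0.615, -0.013, 1.423, 0.008, 1.103, -0.04], TCP at [0.2, -0.618, 0.304] pointing down, gripper open.
Joint ranges: [-3.12, 3.12], [-0.3, 2.06], [-1.34, 1.32], [0.26, 2.42], [-1.36, 4.5], [0.01, 1.98], [-2.84, 2.84]. Speed limits (rad/s): [2.79, 2.79, 3.14, 3.14, 3.14, 3.14, 3.14].

### API

Orientations are given as a unit quaternion [x, y, z, w].
In Python, from station import arm, snapshot, camera_info, ticket gives the robot as it stands. Calls block until the motion is done:
- arm.movep(position, orientation): joint-space move of the TCP to a pose.
- arm.line_to(position, velocity=0.15, ori=None): straight line of the TCP; ori=None keeps the orientation; velocity is the mean speed in m/s.
- arm.move_j(angles): joint-space move.
- arm.move_gripper(opening, effort=None): opening from 0.0 (shut) to 1.0 (fully open); effort is the grip in N (None keeps the last); returns when the fingers have stopped.
- arm.pause(seconds).
- arm.ik(position, orientation): joint angles nearest the present ones, or None.
- snapshot(name): name is "scene" or "top" or "wrist"; returns the picture (400x640x3 uint8, blue, green, red); there is no depth.
- camera_info(name): a dict with "fx", "fy", "cx", "cy" (pixels), "dist_coeffs" ([k1, k2, p1, p2, k3] as OpenCV has them; the pictures are not rectified), "R" (3x3) and "t" (3): a world point X has camera coordinates R X + t; the wrist camera has in their place "T_tool_cam" (4x4, takes a point from camera to tool coordinates, whose origin is the TCP and whose axes are the tool frame's). Camera axes: x right, y down, z forward; pixel columns grow to the right and rows downward; lengths in m; the calibration is good to about 2 mm. A picture is of the moment at which its call begins: read the wrist's pose just before it. camera_info takes no time and is no camera call.
A pose or a line that the arm cannot do raises arm.MotionError and nothing moves.
- ticket.finish_job(): hands the job in, once; it reports no verdict.
Readings, each from a call of its own:
- arm.read_time(): time.
- arm.read_joint_positions(): joint angles.
- arm.read_dq(): joint speeds.
- arm.read_effort(): joint torques, N m.
- arm.read_tool_pos(): TCP position.
- arm.read_eef_rot(): TCP orientation.
- arm.read_ft_force(): force on the tool from outside, world axes, zero at the start.
- arm.read_wrist_torque(): the same for the moment, N m.
- arm.read_opening(): opening from 0.0 (shut) to 1.0 (fully open).
Only numpy, scipy, OpenCV 4.12 (cv2) and the standard library are available. Lean on these libraries where they do the work, as an engineer would, in place of code of your own. Each camera call takes 0.05 s, during which the arm holds its last target.

## Working session

There is one attempt and no reset: what is moved stays moved. The work goes in short steps, each a Python script; the robot and the scene stay as the last script left them, time stands still between calls to the robot, and variables do not carry over. Pictures are saved under pics/ and viewed, and the job is handed in when it is done.

```bash
mkdir -p pics; ls; python3 - <<'E'
from station import arm,snapshot,camera_info
import cv2
print(arm.read_time())
for n in("scene","top","wrist"):
    cv2.imwrite(f"pics/a_{n}.png",snapshot(n)); print(n,camera_info(n))
print(arm.read_tool_pos(),arm.read_eef_rot(),arm.read_opening(),arm.read_time())
E
```

```text
pics
0.0
scene {'fx': 377.62883435761745, 'fy': 377.62883435761745, 'cx': 320.7151431021002, 'cy': 200.95207218787823, 'dist_coeffs': array([-0.00491948,  0.        ,  0.        ,  0.        ,  0.        ]), 'R': array([[ 0.66845295,  0.74372444, -0.00667922],
       [ 0.50465652, -0.46014104, -0.73047383],
       [-0.54634463,  0.48491668, -0.68290802]]), 't': array([-0.41553641, -0.19240911,  1.2573239 ])}
top {'fx': 385.3252882490186, 'fy': 385.3252882490186, 'cx': 322.29287727221123, 'cy': 199.7880720861627, 'dist_coeffs': array([0.02638188, 0.        , 0.        , 0.        , 0.        ]), 'R': array([[-0.00705066, -0.9989337 ,  0.04562615],
       [-0.99539683,  0.00264993, -0.09580258],
       [ 0.09557952, -0.0460916 , -0.99435412]]), 't': array([0.02223206, 0.55140835, 0.89401007])}
wrist {'fx': 278.2605821704255, 'fy': 278.2605821704255, 'cx': 322.0193492158804, 'cy': 197.82821494433497, 'dist_coeffs': array([-0.00355899,  0.        ,  0.        ,  0.        ,  0.        ]), 'T_tool_cam': array([[ 2.44274386e-05, -3.16566690e-01,  9.48570256e-01,
        -6.86268586e-02],
       [ 9.99999936e-01, -3.30358383e-04, -1.36002469e-04,
        -8.98938159e-04],
       [ 3.56421987e-04,  9.48570199e-01,  3.16566662e-01,
        -8.05048854e-02],
       [ 0.00000000e+00,  0.00000000e+00,  0.00000000e+00,
         1.00000000e+00]])}
[ 0.19989808 -0.61802765  0.30300127] [-0.69834751 -0.1108776   0.69859197 -0.10948142] 1.0023323940044608 0.15
```

View pics/a_scene.png

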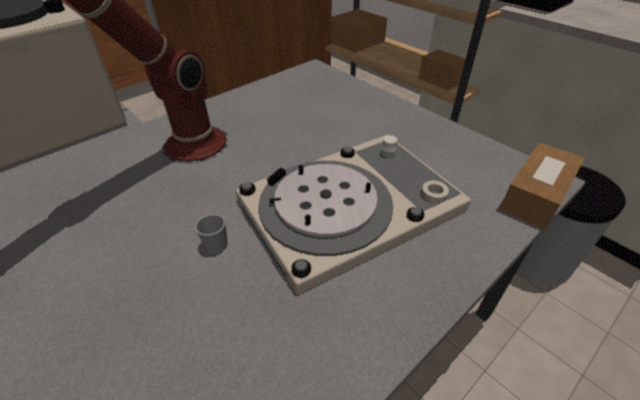

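View pics/a_top.png

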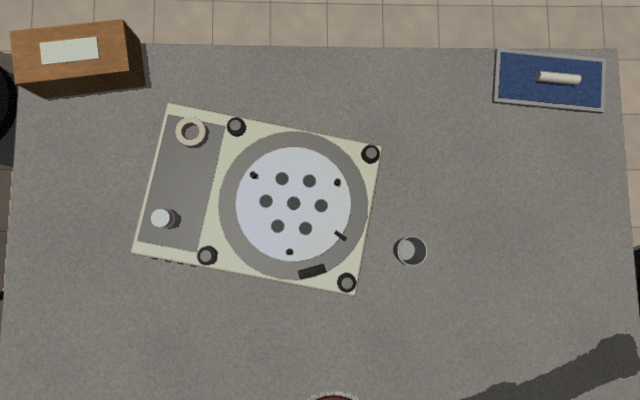

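```bash
cat > h.py <<'E'
import numpy as np, cv2
from station import camera_info
def ray(n,px):
    c=camera_info(n);K=np.array([[c['fx'],0,c['cx']],[0,c['fy'],c['cy']],[0,0,1]])
    u=cv2.undistortPoints(np.array([[px]],float),K,np.array(c['dist_coeffs']))[0,0]
    R=c['R'];o=-R.T@c['t'];d=R.T@np.array([u[0],u[1],1]);return o,d
def at(n,px,z):
    o,d=ray(n,px);return o+d*(z-o[2])/d[2]
def proj(n,X):
    c=camera_info(n);K=np.array([[c['fx'],0,c['cx']],[0,c['fy'],c['cy']],[0,0,1]])
    r,_=cv2.Rodrigues(c['R']);return cv2.projectPoints(np.array(X,float).reshape(-1,3),r,c['t'],K,np.array(c['dist_coeffs']))[0].reshape(-1,2)
E
python3 - <<'E'
import cv2
a=cv2.imread('pics/a_top.png')
cv2.imwrite('pics/b.png',cv2.resize(a[125:300,200:390],None,fx=4,fy=4,interpolation=cv2.INTER_CUBIC)[:600])
cv2.imwrite('pics/b2.png',cv2.resize(a[160:300,210:390],None,fx=4,fy=4,interpolation=cv2.INTER_CUBIC))
b=cv2.imread('pics/a_scene.png')
cv2.imwrite('pics/b3.png',cv2.resize(b[135:275,230:430],None,fx=4,fy=4,interpolation=cv2.INTER_CUBIC))
E
```

```text
(no output)
```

View pics/b2.png

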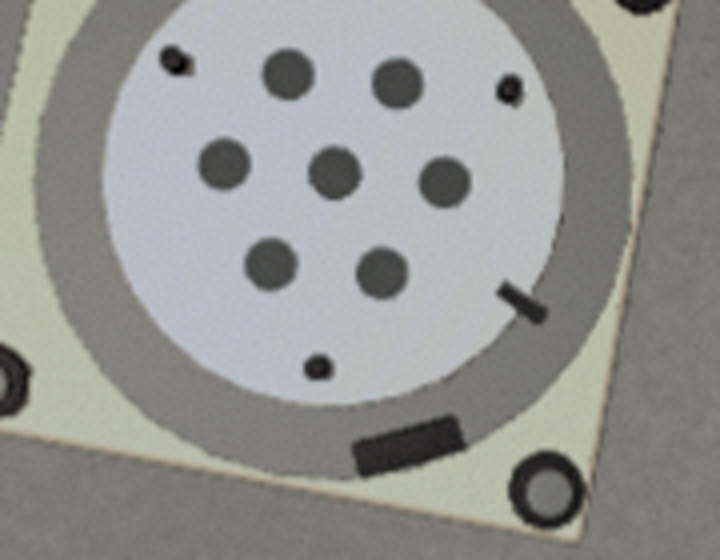

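View pics/b3.png

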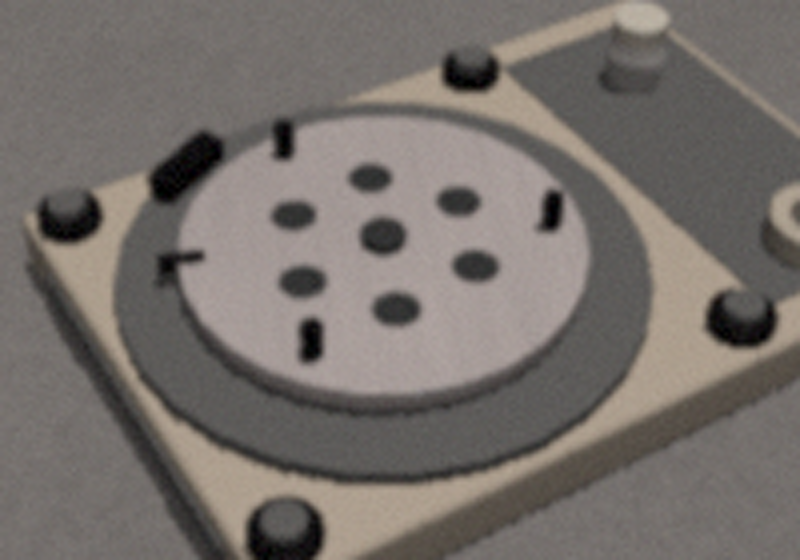

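```bash
python3 - <<'E'
from h import *
f=lambda u,v:(210+(u+.5)/4-.5,160+(v+.5)/4-.5)
g=lambda u,v:(230+(u+.5)/4-.5,135+(v+.5)/4-.5)
h=at('top',f(334.5,173),.076);t=at('top',f(522,302),.077);gt=at('top',f(409,446),.076)
d=lambda p:(np.linalg.norm((p-h)[:2]),np.arctan2(*(p-h)[1::-1]))
print('hub',h,'tab',t,d(t),'gate',gt,d(gt))
for n,u in dict(p1=(175,61),p2=(509,89),p3=(318,367)).items():
    p=at('top',f(*u),.102);print(n,p,d(p))
s=np.mean([(370,178),(458,201),(475,266),(397,309),(302,282),(293,215)],axis=0)
h2=at('scene',g(*s),.076);print('hub scene',h2)
print('gate scene',at('scene',g(190,160),.076), 'tab',at('scene',g(182,260),.077))
print('cup',at('top',(405,251),.075),'jar',at('top',(161,218),.1),'roll',at('top',(191,131),.067))
print(at('top',(371,153),.065),at('top',(347,281),.065),at('top',(207,255),.065),at('top',(236,126),.065))
E
```

```text
hub [0.53990701 0.08725019 0.076     ] tab [ 0.46702429 -0.01748796  0.077     ] (np.float64(0.12760081816040728), np.float64(-2.1787359535714232)) gate [0.38818478 0.04606407 0.076     ] (np.float64(0.1572130108149365), np.float64(-2.8765229454659402))
p1 [0.5992333 0.1732769 0.102    ] (np.float64(0.1044997799441843), np.float64(0.9670664576280791))
p2 [ 0.58375482 -0.00935904  0.102     ] (np.float64(0.10609417570632206), np.float64(-1.14473066925722))
p3 [0.43289393 0.09529507 0.102     ] (np.float64(0.1073150420088628), np.float64(3.066557195142406))
hub scene [0.54192468 0.08769876 0.076     ]
gate scene [0.39464297 0.04749057 0.076     ] tab [ 0.47112143 -0.01651628  0.077     ]
cup [ 0.43058556 -0.16358169  0.075     ] jar [0.50627293 0.36778052 0.1       ] roll [0.70559405 0.31937898 0.067     ]
[ 0.65671817 -0.0927521   0.065     ] [ 0.36454115 -0.03284772  0.065     ] [0.4254033  0.27824258 0.065     ] [0.71872845 0.21877461 0.065     ]
```

```bash
cat >> h.py <<'E'
from scipy.spatial.transform import Rotation as Ro
C=np.array([.541,.0875]); GA=-2.876
def ori(zdir):  # tool x down, tool z along world angle zdir
    x=np.array([0,0,-1.]);z=np.array([np.cos(zdir),np.sin(zdir),0]);y=np.cross(z,x)
    return Ro.from_matrix(np.c_[x,y,z]).as_quat()
E
python3 - <<'E'
from h import *
from station import arm
q=arm.read_eef_rot();print(Ro.from_quat(q).as_matrix().round(3))
m=np.array([.911,.413]);a=np.arctan2(m[1],m[0]);print('a',a)
p2=C+.108*np.array([np.cos(-1.13),np.sin(-1.13)]);print(p2)
for aa in(a,a+np.pi,a+np.pi/2,a-np.pi/2):
  for P in ([*(p2-.12*m),.159],[*(p2+.09*m),.159],[.55,.15,.17]):
    j=arm.ik(np.array(P),ori(aa));print(round(aa,2),np.round(P,3),None if j is None else np.round(j,2))
E
```

```text
[[-0.001  0.308 -0.951]
 [ 0.002 -0.951 -0.308]
 [-1.    -0.002  0.   ]]
a 0.42563460912416834
[ 0.58707926 -0.01017652]
0.43 [ 0.478 -0.06   0.159] [ 0.77  0.87 -1.15  2.04  1.01  0.97  1.06]
0.43 [0.669 0.027 0.159] [ 0.46  1.07 -1.15  1.49  1.01  1.25  1.17]
0.43 [0.55 0.15 0.17] [ 0.25  0.85 -0.96  1.79  0.84  0.98  0.93]
3.57 [ 0.478 -0.06   0.159] [ 0.13  0.58 -0.08  2.05  0.09  0.51 -1.16]
3.57 [0.669 0.027 0.159] [-0.02  0.8  -0.09  1.51  0.09  0.84 -1.29]
3.57 [0.55 0.15 0.17] [-0.17  0.66 -0.21  1.8   0.2   0.7  -1.64]
2.0 [ 0.478 -0.06   0.159] [-0.1   0.59  0.27  2.06 -0.3   0.53 -2.33]
2.0 [0.669 0.027 0.159] [-0.25  0.81  0.32  1.52 -0.3   0.86 -2.54]
2.0 [0.55 0.15 0.17] [-0.46  0.67  0.25  1.81 -0.24  0.69 -2.8 ]
-1.15 [ 0.478 -0.06   0.159] [ 0.36  0.61 -0.42  2.05  0.45  0.57  0.06]
-1.15 [0.669 0.027 0.159] [ 0.19  0.84 -0.48  1.5   0.45  0.92 -0.01]
-1.15 [0.55 0.15 0.17] [ 0.02  0.71 -0.52  1.79  0.48  0.77 -0.33]
```

```bash
python3 - <<'E'
from h import *
from station import arm,snapshot
arm.move_gripper(0.0)
print(arm.read_time(),arm.read_opening())
Q=ori(3.567)
arm.movep(np.array([.55,.15,.20]),Q);print(arm.read_time(),arm.read_tool_pos(),arm.read_ft_force())
t=arm.read_time();arm.line_to(np.array([.55,.15,.158]),velocity=.1);print('dt',arm.read_time()-t,arm.read_tool_pos(),arm.read_ft_force())
for z in (.153,.150,.1485,.147):
    t=arm.read_time();arm.line_to(np.array([.55,.15,z]),velocity=.1);t1=arm.read_time();f=arm.read_ft_force();print(z,'dt',t1-t,arm.read_tool_pos(),f)
    if f[2]>3:break
t=arm.read_time();arm.line_to(np.array([.55,.15,.158]),velocity=.1);print(arm.read_time()-t,arm.read_time())
cv2.imwrite('pics/c_top.png',snapshot('top'));cv2.imwrite('pics/c_scene.png',snapshot('scene'))
E
```

```text
0.9167 0.004658869300411615
3.9 [0.55044811 0.14881983 0.20005191] [0.18545359 0.78082637 0.42974293]
dt 0.5667000000000004 [0.55023036 0.15002611 0.15803931] [-0.60983306 -0.05994509  0.3779901 ]
0.153 dt 0.25 [0.55006325 0.14999137 0.15318826] [-0.53009349 -0.52060846 -0.05010852]
0.15 dt 0.25 [0.54991888 0.14999413 0.14994316] [-0.73684488  0.46417384  0.74446296]
0.1485 dt 0.25 [0.55029503 0.15008469 0.14877071] [-0.42824923 -0.49942122  1.2037866 ]
0.147 dt 0.25 [0.55134039 0.14998477 0.14872389] [-0.67838454 -1.42553356  8.60514377]
0.2582999999999993 5.725
```

View pics/c_top.png

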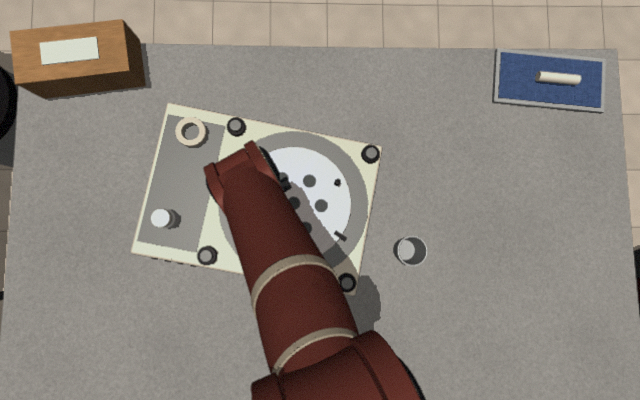

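View pics/c_scene.png

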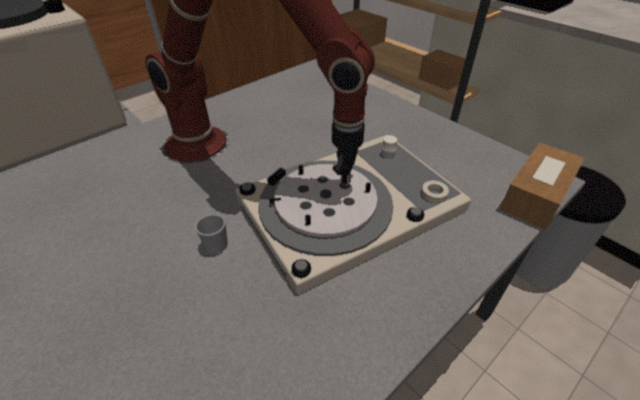

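```bash
cat >> h.py <<'E'
def _pts():
    P=[];
    for r in np.arange(.116,.141,.004):
        for w in(-.003,0,.003): P.append((r*np.exp(1j*w/r),.077,0))
    for k in(60,180,300):
        for z in np.arange(.08,.102,.004):
            for w in(-.004,0,.004):
                for r in (.104,.108,.112): P.append((r*np.exp(1j*(np.radians(k)+w/.108)),z,1))
    return P
_P=_pts()
_TH=np.arange(0,2*np.pi,.01)
def _build():
    X=[]
    c=np.array([p[0] for p in _P]);z=np.array([p[1] for p in _P])
    for th in _TH:
        w=c*np.exp(1j*(th+GA));X.append(np.c_[C[0]+w.real,C[1]+w.imag,z])
    return proj('scene',np.array(X).reshape(-1,3)).reshape(len(_TH),-1,2).astype(np.float32)
UV=_build();W=np.array([0.5/63*9 if p[2]==0 else 1/162*9 for p in _P]);NT=21
W=np.array([1/NT if p[2]==0 else 1/(len(_P)-NT) for p in _P])
def est(img,prior=None,win=.6):
    g=cv2.cvtColor(img,cv2.COLOR_BGR2GRAY).astype(np.float32)
    v=cv2.remap(g,UV[...,0],UV[...,1],cv2.INTER_LINEAR)
    s=v@W
    s=np.convolve(np.r_[s[-3:],s,s[:3]],np.ones(7)/7,'valid')
    if prior is not None:
        d=(_TH-prior+np.pi)%(2*np.pi)-np.pi; s=np.where(abs(d)<win,s,1e3)
    i=s.argmin();return _TH[i],s[i],np.median(s[s<1e3])
E
python3 - <<'E'
from h import *
for n in('a','c'): print(est(cv2.imread(f'pics/{n}_scene.png')))
E
```

```text
(np.float64(0.7000000000000001), np.float64(85.69675679878432), np.float64(269.0113103111614))
(np.float64(4.88), np.float64(56.11279936598481), np.float64(251.38137865823407))
```

```bash
sed -i 's|^W=np.array(\[1/NT.*|W=np.array([.25/NT if p[2]==0 else .75/(len(_P)-NT) for p in _P])|' h.py
python3 - <<'E'
from h import *
for n in('a','c'):
  im=cv2.imread(f'pics/{n}_scene.png');print(est(im),est(im,.7))
im=cv2.imread('pics/c_scene.png');
cv2.imwrite('pics/d.png',cv2.resize(im[135:275,230:430],None,fx=4,fy=4,interpolation=cv2.INTER_CUBIC))
E
```

```text
(np.float64(0.7000000000000001), np.float64(39.12865417434334), np.float64(141.98800020225104)) (np.float64(0.7000000000000001), np.float64(39.12865417434334), np.float64(139.68909125064957))
(np.float64(4.89), np.float64(33.22950639674272), np.float64(132.9492310216187)) (np.float64(0.7000000000000001), np.float64(40.57639617804587), np.float64(132.77616659728128))
```

View pics/d.png

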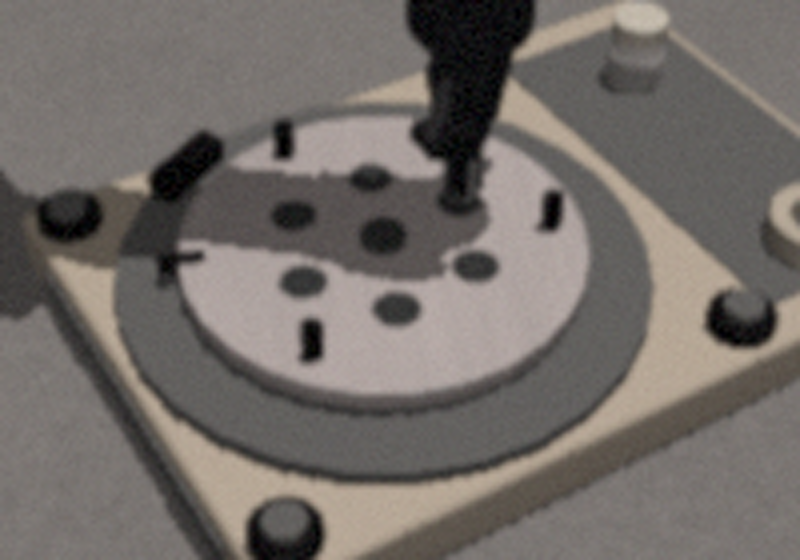

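```bash
python3 - <<'E'
from h import *
from station import arm,snapshot
m=np.array([.911,.413]);m/=np.linalg.norm(m);a=-1.129
p2=C+.108*np.array([np.cos(a),np.sin(a)]);Q=ori(3.567)
S=p2-.12*m;E=p2+.10*m
arm.line_to(np.array([.55,.15,.205]),velocity=.25)
arm.movep(np.array([*S,.205]),Q)
arm.line_to(np.array([*S,.160]),velocity=.15)
arm.pause(.2);t0=arm.read_time();print(t0,arm.read_tool_pos(),S,arm.read_ft_force())
im=snapshot('scene');print(est(im,.7));cv2.imwrite('pics/e0.png',im)
arm.line_to(np.array([*E,.160]),velocity=.2)
out=[]
for k in range(3):
    t=arm.read_time();im=snapshot('scene');out.append((t,im));arm.pause(.1)
arm.line_to(np.array([*E,.215]),velocity=.25)
for k in range(2):
    t=arm.read_time();im=snapshot('scene');out.append((t,im));arm.pause(.1)
for k,(t,im) in enumerate(out):
    cv2.imwrite(f'pics/e{k+1}.png',im);print(round(t,3),est(im))
print(arm.read_time(),arm.read_ft_force())
E
python3 - <<'E'
import cv2,numpy as np
cv2.imwrite('pics/f.png',np.vstack([np.hstack([cv2.resize(cv2.imread(f'pics/e{k}.png')[125:275,220:420],None,fx=2,fy=2) for k in r]) for r in((1,3),(4,5))]))
E
```

```text
7.7083 [ 0.47861995 -0.05934866  0.16092082] [ 0.47788369 -0.05967825] [ 0.6384026  -0.37883915  0.15656254]
(np.float64(0.81), np.float64(41.98917800084443), np.float64(147.89924595055038))
9.008 (np.float64(3.33), np.float64(44.30571767009755), np.float64(116.47925773499503))
9.158 (np.float64(3.84), np.float64(35.63571930508314), np.float64(117.08099286806736))
9.308 (np.float64(4.37), np.float64(44.34158096832483), np.float64(109.94509917682348))
9.825 (np.float64(6.1000000000000005), np.float64(39.98065005624645), np.float64(123.51334718457694))
9.975 (np.float64(4.51), np.float64(32.70646786275274), np.float64(122.9251671154573))
10.125 [ 0.34856219 -0.23049814 -0.69248028]
```

View pics/f.png

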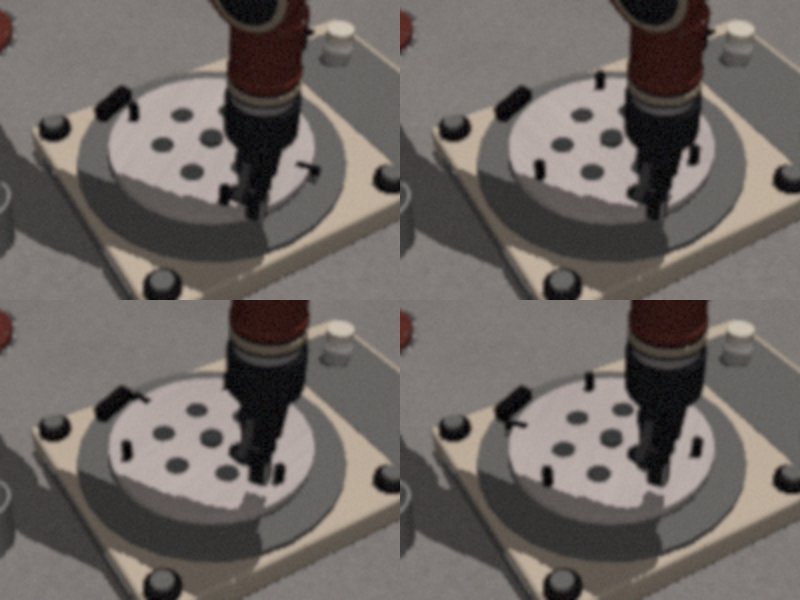

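```bash
cat > trk.py <<'E'
import json
from h import *
from station import arm,snapshot
def track(n,dt,save=None):
    H=json.load(open('hist.json'))
    for k in range(n):
        if k and dt>0: arm.pause(dt)
        t=arm.read_time();im=snapshot('scene')
        (ta,a,wa)=H[-1];D=t-ta
        p=a+wa*(1-np.exp(-.1*D))/.1
        th,s,md=est(im,p%(2*np.pi),.8)
        d=(th-p+np.pi)%(2*np.pi)-np.pi;th=p+d
        L=[h for h in H if h[0]>t-1.3]+[[t,th,0]]
        w=np.polyfit([l[0]-t for l in L],[l[1] for l in L],1)[0] if len(L)>2 else wa
        H.append([t,float(th),float(w)]);print(round(t,3),round(th,3),'res',round(d,3),'w',round(w,3),round(s),round(md))
    json.dump(H,open('hist.json','w'));return im,H
E
echo '[[9.825,6.10,3.42],[9.975,6.60,3.38]]' > hist.json
python3 - <<'E'
from trk import *
track(1,0)
arm.line_to(np.array([.605,.0875,.205]),velocity=.15)
im,H=track(4,.1)
arm.line_to(np.array([.605,.0875,.1515]),velocity=.08)
im,H=track(6,.1)
print(arm.read_tool_pos(),arm.read_ft_force(),arm.read_time())
cv2.imwrite('pics/g.png',cv2.resize(im[125:275,220:420],None,fx=3,fy=3))
E
```

```text
10.125 7.083 res -0.02 w 3.277 44 121
10.942 9.593 res -0.06 w 3.113 37 119
11.092 10.033 res -0.023 w 3.095 33 132
11.242 10.473 res -0.021 w 3.061 39 109
11.392 10.913 res -0.016 w 3.031 33 119
12.258 13.256 res -0.172 w 2.748 33 114
12.408 13.646 res -0.019 w 2.714 31 108
12.558 14.036 res -0.014 w 2.684 32 113
12.708 14.416 res -0.02 w 2.58 30 113
12.858 14.786 res -0.014 w 2.553 36 107
13.008 15.156 res -0.01 w 2.533 37 124
[0.60500776 0.08751106 0.15151962] [-0.29006007  0.30201803 -0.47425299] 13.0583
```

View pics/g.png

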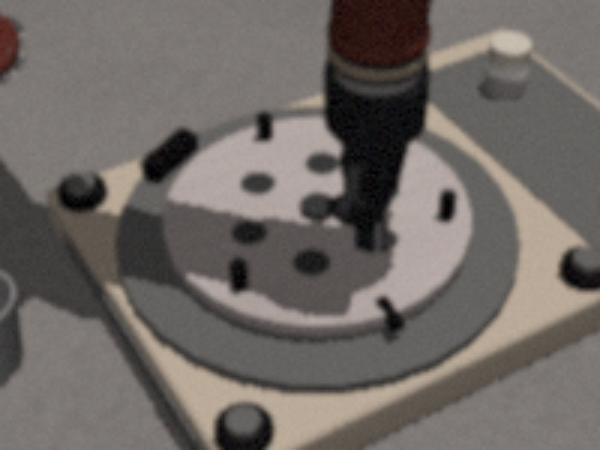

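```bash
python3 - <<'E'
from trk import *
im,H=track(11,.45)
from scipy.optimize import least_squares
from scipy.integrate import quad
A=np.array(H);t=A[:,0]-A[0,0]
def th(p,t): k,c,w0,a=p; return a+(w0+c/k)*(1-np.exp(-k*t))/k-c/k*t
r=least_squares(lambda p:th(p,t)-A[:,1],[.1,.03,3.4,6.1],loss='soft_l1',f_scale=.03)
print(r.x,np.abs(r.fun).max())
for T in np.arange(t[-1],t[-1]+14,.5): print(round(T+A[0,0],2),round(th(r.x,T),2),round((th(r.x,T+.01)-th(r.x,T))/.01,2))
E
```

```text
13.058 15.276 res -0.006 w 2.522 39 126
13.558 16.456 res -0.05 w 2.465 33 110
14.058 17.576 res -0.082 w 2.323 28 110
14.558 18.656 res -0.053 w 2.2 32 114
15.058 19.67 res -0.06 w 2.093 32 114
15.558 20.65 res -0.041 w 1.993 31 114
16.058 21.56 res -0.062 w 1.89 38 126
16.558 22.44 res -0.042 w 1.79 35 119
17.058 23.27 res -0.043 w 1.71 39 105
17.558 24.05 res -0.054 w 1.61 34 106
18.058 24.82 res -0.015 w 1.55 33 117
[0.08402986 0.03137328 3.29170039 6.10600999] 0.011982763930191709
18.06 24.81 1.46
18.56 25.52 1.39
19.06 26.2 1.31
19.56 26.84 1.24
20.06 27.44 1.18
20.56 28.02 1.11
21.06 28.56 1.05
21.56 29.07 0.99
22.06 29.55 0.94
22.56 30.01 0.88
23.06 30.44 0.83
23.56 30.84 0.78
24.06 31.22 0.73
24.56 31.57 0.69
25.06 31.91 0.65
25.56 32.22 0.6
26.06 32.51 0.56
26.56 32.78 0.52
27.06 33.04 0.49
27.56 33.27 0.45
28.06 33.49 0.42
28.56 33.69 0.39
29.06 33.88 0.35
29.56 34.05 0.32
30.06 34.2 0.3
30.56 34.34 0.27
31.06 34.47 0.24
31.56 34.58 0.22
```

```bash
python3 - <<'E'
from trk import *
from scipy.optimize import least_squares,brentq
im,H=track(10,.45)
im,H=track(4,.05)
A=np.array(H);t=A[:,0]-A[0,0]
def th(p,t): k,c,w0,a=p; return a+(w0+c/k)*(1-np.exp(-k*t))/k-c/k*t
r=least_squares(lambda p:(th(p,t)-A[:,1])*np.where(t>t[-1]-5,3,1),[.1,.03,3.4,6.1],loss='soft_l1',f_scale=.03)
print(r.x,r.fun[-6:]/3)
T=brentq(lambda x:th(r.x,x)-31.295,t[-1]-1,t[-1]+4)+A[0,0]
dt=T-arm.read_time();print('start press',T,'wait',dt,'theta now',A[-1])
if 0<dt<1.5:
    arm.pause(dt);t1=arm.read_time()
    arm.line_to(np.array([.605,.0875,.1470]),velocity=.1)
    print(t1,arm.read_time(),arm.read_ft_force(),arm.read_tool_pos())
    json.dump(json.load(open('hist.json'))+[[arm.read_time()-.05,31.4,0.]],open('hist.json','w'))
    im,H=track(2,.2)
    cv2.imwrite('pics/i.png',cv2.resize(im[125:275,220:420],None,fx=3,fy=3))
E
```

```text
18.108 24.89 res -0.007 w 1.545 32 116
18.608 25.603 res -0.04 w 1.479 36 116
19.108 26.273 res -0.051 w 1.388 32 107
19.608 26.923 res -0.027 w 1.32 31 114
20.108 27.513 res -0.054 w 1.24 36 117
20.608 28.083 res -0.035 w 1.16 38 127
21.108 28.623 res -0.026 w 1.11 35 114
21.608 29.143 res -0.021 w 1.06 32 109
22.108 29.633 res -0.027 w 1.01 33 105
22.608 30.083 res -0.043 w 0.94 28 111
22.658 30.123 res -0.007 w 0.932 29 111
22.758 30.213 res -0.003 w 0.928 28 110
22.858 30.283 res -0.022 w 0.917 30 108
22.958 30.363 res -0.011 w 0.864 35 106
[0.08401091 0.03068781 3.28917615 6.10809751] [-0.01148564 -0.00653711 -0.00250293 -0.00521689  0.01103333  0.01625639]
start press 24.1178840375508 wait 1.1095840375508033 theta now [22.9583     30.36274123  0.86404494]
24.1167 24.3667 [-1.31389356e+00 -1.01216786e-03  9.01750273e+00] [0.60583766 0.0882642  0.14873898]
24.367 31.353 res -0.047 w 0.0 33 110
24.617 31.353 res 0.0 w -0.107 33 110
```

View pics/i.png

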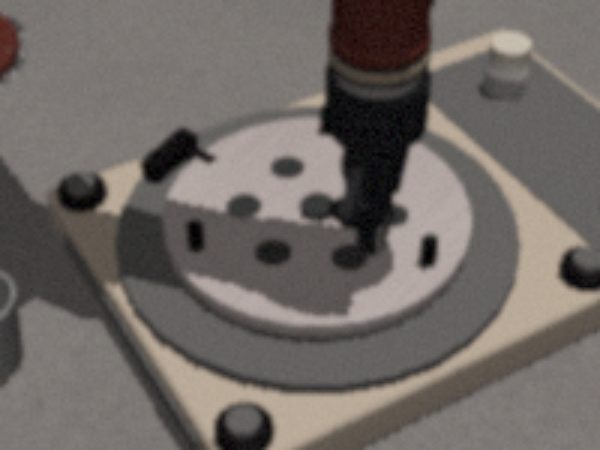

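```bash
python3 - <<'E'
from trk import *
for k in range(3):
    print(arm.read_time(),arm.read_tool_pos(),arm.read_ft_force());arm.pause(.1)
p=np.array(arm.read_tool_pos());x,y=p[:2]
# unload slowly, straight above where the tip actually stands
arm.line_to(np.array([x,y,.1500]),velocity=.0015)
print(arm.read_tool_pos(),arm.read_ft_force())
im,H=track(3,.15)
print(arm.read_time())
E
```

```text
24.6667 [0.60580891 0.08826414 0.14875923] [-1.238726    0.69559805  8.23141274]
24.7667 [0.60583353 0.0882405  0.14875571] [-1.93828201  0.26557345  7.94256942]
24.8667 [0.60582167 0.08827518 0.14876183] [-1.31771809  0.15963795  8.37063827]
[0.60571823 0.08820669 0.14991964] [ 0.92296525 -0.94314264  0.62964413]
26.183 31.343 res 0.145 w -0.107 33 110
26.383 31.343 res 0.021 w -0.107 33 109
26.583 31.343 res 0.021 w -0.0 33 110
26.6333
```

Still after release (the residuals only reflect my stale speed prior). Lift clear and check again.

```bash
python3 - <<'E'
from trk import *
p=np.array(arm.read_tool_pos())
arm.line_to(np.array([p[0],p[1],.23]),velocity=.08)
arm.line_to(np.array([.62,-.12,.30]),velocity=.15)
H=json.load(open('hist.json'));H[-1][2]=0;json.dump(H,open('hist.json','w'))
im,H=track(1,0);cv2.imwrite('pics/j_scene.png',im)
arm.pause(1.0);im,H=track(1,0)
im=snapshot('top');cv2.imwrite('pics/j.png',im)
cv2.imwrite('pics/j2.png',cv2.resize(im[160:300,210:390],None,fx=4,fy=4,interpolation=cv2.INTER_CUBIC))
cv2.imwrite('pics/j3.png',cv2.resize(cv2.imread('pics/j_scene.png')[125:275,220:420],None,fx=4,fy=4,interpolation=cv2.INTER_CUBIC))
print(arm.read_time(),arm.read_ft_force())
E
```

```text
29.4 31.353 res 0.01 w 0 42 139
30.45 31.353 res 0.0 w 0.0 42 141
30.55 [0.48128661 0.53202054 0.15482037]
```

View pics/j2.png

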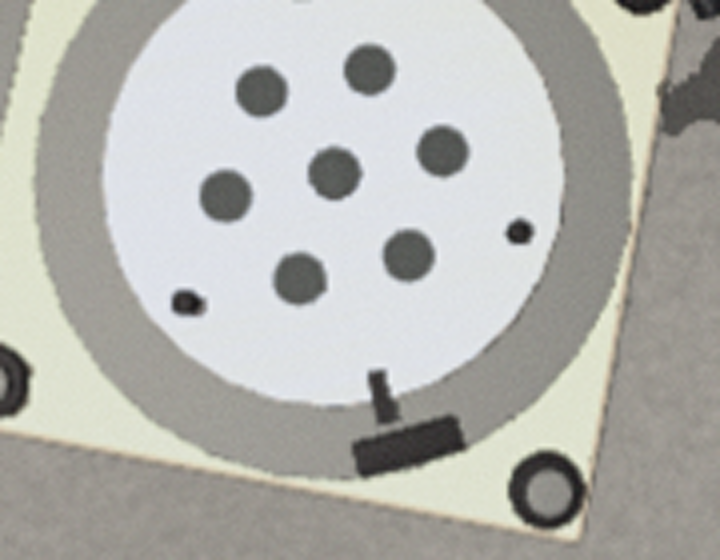

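View pics/j3.png

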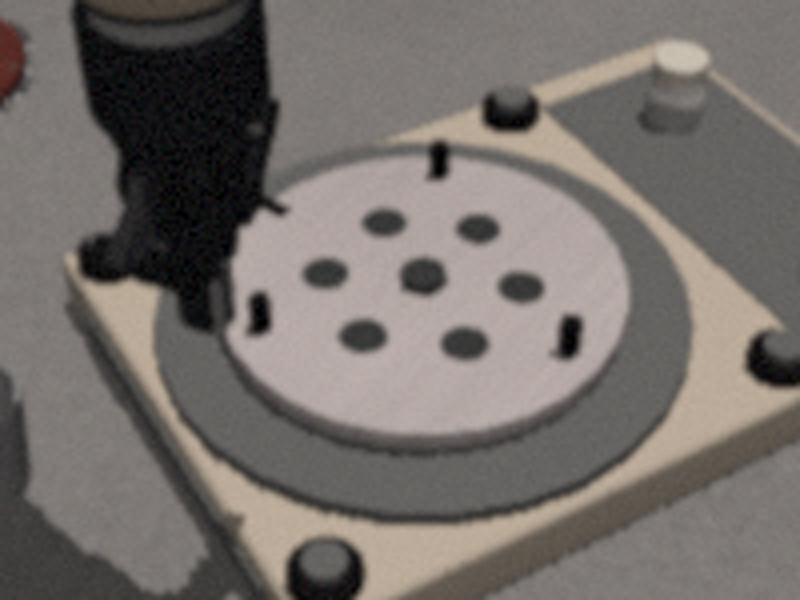

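```bash
python3 - <<'E'
from station import ticket
print(ticket.finish_job())
E
```

```text
the job is handed in; nothing more can be done
None
```

The job is done and handed in at about 30.6 s: the rotor spins freely and is parked with the tab opposite the gate.

- **Flick:** I struck a peg once with the shut gripper's fingertip, and the rotor spun counter-clockwise at about 3.4 rad/s. The tab went by the gate four times while it coasted.
- **Brake:** On the fifth pass, at about 0.7 rad/s, a press of about 9 N on the top face stopped the rotor. I then let off the press slowly and lifted the fingertip clear.
- **Last checks:** The scene and top cameras both put the tab 0.05 to 0.06 rad short of the gate's centre. That is 7 to 8 mm, so the whole tab lies within the gate's ±30 mm. Two pictures 1 s apart, with the arm clear, showed no movement. I took no closing close-up of the jar, the tape roll or the cup, but the arm never went near them.

Before the flick I also pressed the resting rotor lightly to find its height. That let it creep about 0.1 rad (0.70 to 0.81), so for the real brake I pressed at a different point and released slowly.

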